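Lock the vial carrier, then unbolt the hold cage and keep its gate ajar

ROBOT

A 6-joint arm with a two-finger parallel gripper is mounted at the origin on the work surface. World frame = base frame: x ahead of the robot, y to its left, z up, the work surface at z = 0. Lengths are in m, angles in rad, forces in N, time in s.
With the tool pointing down it reaches from about 0.375 to 0.9 m from the base axis. Payload 3.1 kg.
Tool frame: the origin (TCP) lies at the very end of the fingers, on their centre line; the grasp point (between the pads) lies 19 mm behind it; z points along the fingers, y is the direction in which the jaws open and shut (so a half turn about z gives the same grasp; the last joint's range is limited). The gripper opens to 87 mm and grips with 3 to 60 N. Pads are 19 mm wide; open, the fingers measure 117 mm over their backs; the gripper's body (75 mm by 190 mm) begins 51 mm behind the grasp point.
Start: joints at [-1.506, 0.527, 1.433, -0, 1.181, -0.178], TCP at [0.151, -0.606, 0.223] pointing down, gripper open.
Joint ranges: [-3.08, 3.08], [-0.75, 2.2], [0.22, 2.44], [-1.43, 4.57], [0, 2.65], [-2.85, 2.85]. Speed limits (rad/s): [2.79, 2.79, 3.14, 3.14, 3.14, 3.14].

INTERFACE

Orientations are given as a unit quaternion [w, x, y, z].
In Python, from cell import get_state, camera, finish_job, boxes_of gives the robot as it stands.
- The arm moves only by the tool drive_tool, never from a script. Its argument "targets" is a list of rows, each a list of 7 numbers: the shift along the tool's x, y, z in m, then the turn, a rotation vector about the tool's x, y, z in degrees, then the closure in counts, from 0 (fully open) to 255 (shut). In form: [[dx, dy, dz, wx, wy, wz, gripper], ...]. A call has 1 to 20 rows; each row shifts and turns the pose as measured when the row begins, along the tool's axes as they then stand; what a row does not reach is not made up. A row lasts 1/10 s, in which the tool goes at most 50 mm and 8.59 degrees, less where a joint would pass 70% of its speed; a pose out of reach is approached as far as the arm can. A call is refused whole if a number of a shift passes 0.05 or a number of a turn 8.59, either way. A call with a gripper value outside its range is refused whole. The fingers move at their own pace and stop on an object; "grip_force" is the grip in N (left out, the last holds). Time passes only in rows, so rows that do not move let the fingers close. It gives the time, the measured TCP pose, the force and the opening at its end, in the units of the state.
- get_state(): the state, without advancing time (a new reading comes with each control period).
- camera(name): name is "scene" or "top" or "wrist"; returns a dict with "image" (384x512x3 uint8, red, green, blue), "fx", "fy", "cx", "cy" (pixels), "k1" (the pictures are not rectified: a ray, as slopes to the right and down, at radius r is drawn at 1 + k1 r^2 times it, then the intrinsics apply), "rvec" (rotation vector, rad) and "tvec" (3), from world to camera coordinates, as OpenCV has them. Camera axes: x right, y down, z forward; pixel columns grow to the right and rows downward; lengths in m; the calibration is good to about 2 mm. A picture is of the moment at which its call begins. There is no depth.
- finish_job(): hands the job in, once; it reports no verdict.
Trained networks look in the newest picture that a camera, given by its name, has taken for a name from the list of things; names that differ only in an ending like _2 or _b are one class to them, and where a whole thing is asked for, a point or a joint stands for the part that bears it (a point fixed in the world has none). Each returns a list of dicts, best first, with "p" (0 to 1); they miss things now and then, are a little off and sometimes report something else, mostly with a low value. They report only what shows in the picture. A call takes as long as a camera call.
- boxes_of(camera, label): "box" ([left, top, right, bottom] in pixels, round what is visible of it).
The state is a dict: "clock": time; "qpos": joint angles; "joint_vel": joint speeds; "effort": joint torques, N m; "eef_pos": TCP position; "eef_rot": TCP orientation; "ft_force": force on the tool from outside, world axes, zero at the start; "ft_torque": the same for the moment, N m; "gripper_width": finger opening in m.
Only numpy, scipy, OpenCV 4.12 (cv2) and the standard library are available. Lean on these libraries where they do the work, as an engineer would, in place of code of your own. Each camera call takes 0.05 s, during which the arm holds its last target.

TASK

I am about to slide the vial carrier into the hold cage: first swing the carrier's yellow keeper bar shut over the vials until it clicks home in its catch. Then take the red knob of the cage's barrel bolt, which sags and hooks on the bent-up lip of its keeper, lift it as you pull so that it rides over the lip without being forced, and once it is drawn clear swing the sprung gate open towards you. Finish still holding on to the knob and keeping the gate still and ajar, about 120 mm at its free edge, and leave the other things on the bench as they are.

Things in the scene. Friction and masses are not known exactly. Their poses are not given: they have to be found in the camera images.
- carrier: aluminium vial carrier, a block 64 x 230 x 30 mm on rubber feet that grip the bench (it does not move when pushed), five amber vials standing in it in a row, caps up to 74 mm high. Origin at the centre of its underside; own y runs along it from the keeper bar's hinge post to its catch post; own -x side faces the robot
- bar_hinge (a point): on the vertical hinge axis of the yellow keeper bar, at the carrier's own y = -95 mm, 87 mm above the bench. The bar is 14 mm wide, 207 mm long from this axis, its underside 80 and its top 94 mm above the bench; it swings level above the vial caps
- bar_knob (a point): centre of the black upright grip knob on top of the keeper bar, 155 mm from the hinge axis; the knob is 14 mm across and stands from 94 to 124 mm above the bench
- keeper_bar (a joint): angle of the keeper bar (rad): 0 = shut, along the carrier over the vials, at the catch post's stop; grows as the free end swings out to the carrier's own -x (anticlockwise from above), up to 1.3. Stiff: stays where left. In the last 0.13 rad it rides over a spring ball (about 4 N at the knob) that pops up behind it; below 0.022 it is home
- cage: grey wire hold cage standing fixed on the bench, 400 mm wide, 250 deep, 225 high. Origin on the bench at the middle of its front; own +x points into the cage, away from the robot; own y along its front
- gate_hinge (a point): on the vertical hinge axis of the blue barred gate, at the cage's own x = 0, y = +158 mm, 175 mm above the bench. The shut gate runs 313 mm from here towards the cage's own -y; it is 20 mm thick, its front face 10 mm in front of the axis, its top 212 mm above the bench
- gate_edge (a point): middle of the gate's free edge, 313 mm from the hinge axis, 100 mm above the bench
- gate (a joint): opening angle of the gate (rad): 0 = shut, grows as its free edge swings towards the robot (clockwise from above), up to 1.3. A sprung hinge always pulls it shut (about 2 N at the knob, 3 N when ajar). 0.39 rad = free edge 120 mm open
- knob_center (a point): centre of the bolt's red ball knob, 24 mm across, on a 10 mm stem standing out of the gate's front, 68 mm in front of the hinge axis; bolt thrown and sagging: about 176 mm above the bench and 235 mm from the hinge axis, measured along the gate. Free space for fingers from above on its two sides along the gate
- bolt_knob: the red knob with its stem, part of the bolt; origin on the bolt's centre line, 41 mm behind the ball's centre
- bolt (a joint): how far the 18 mm steel bolt is drawn (m): 0 = thrown, 0.060 = fully drawn, along the gate towards its hinge (cage's own +y). About 1 N to slide, stays where left. While sagging, a notch in its underside hooks on the keeper's lip: a level pull jams within 10 mm; with the knob raised 7 to 14 mm it passes. Past the lip at 0.035, out of the keeper at 0.042
- bolt_plate (a joint): lift of the bolt on its loose back-plate (rad): 0 = sagging, 0.13 = as high as it goes. It pivots on one screw 80 mm from the gate's hinge axis and 185 mm above the bench, so the knob is 155 mm from the pivot when thrown, 95 mm when drawn, and rises 1 mm for 0.0065 rad when thrown. Drops back by its weight (3 to 5 N at the knob) when let go
- keeper: the brass keeper on the cage's jamb, a bow 80 mm tall and 14 mm wide round the bolt's end; it keeps the gate shut while the bolt is in it. Origin on the bench, 331 mm from the gate's hinge axis. Its lower arm is bent up into a lip under the bolt, top 170 mm above the bench
- mug: bystander: off-white mug, 82 mm across, 95 high
- reagent: bystander: amber bottle with paper label, 64 mm across, 150 high
- jar: bystander: clear jar with blue lid, 68 mm across, 80 high
- spare_vial0: bystander: loose amber vial with white cap, 26 mm across, 58 high, standing behind the carrier
- spare_vial1: bystander: second such loose vial, standing behind the carrier
- screwdriver: bystander: screwdriver lying on the bench by the cage's hinge side
- tip_box: bystander: clear pipette-tip box with blue lid, 120 x 90 x 62 mm
- pen: bystander: black pen lying on the bench beside the buff folder, to the robot's right

How it is judged:
By the outcome, as a careful person would: the job done as asked, in the order asked, and still so for the second after the job is handed in, while the arm keeps its last pose, push and grip.
It also fails if it takes over 61 s, if anything falls off the work surface, if the arm or the gripper's body presses on something with over 40 N, if the wrist force passes 120 N, or if a joint passes its speed limit or range.

## Working session

There is one attempt and no reset: what is moved stays moved. The work goes in short steps, Python scripts to look and compute and a tool call to move; the robot and the scene stay as the last step left them, time stands still between calls to the robot, and variables do not carry over. Pictures are saved under pics/ and viewed, and the job is handed in when it is done.

Besides the shell and the picture viewer there is one more tool, called after "Request:" by a JSON object that holds its "api" and its "payload". drive_tool: Moves the arm, as the interface text tells. Its arguments: {"type":"object","properties":{"targets":{"type":"array","items":{"type":"array","items":{"type":"number"}}},"grip_force":{"type":"number"}},"required":["targets"]}

```bash
ls; mkdir -p pics
cat > h.py <<'E'
import numpy as np, cv2
from cell import get_state, camera, finish_job, boxes_of
from scipy.spatial.transform import Rotation as R
def snap(n,f):
    c=camera(n); cv2.imwrite('pics/'+f,c['image'][:,:,::-1]); return c
def K(c): return np.array([[c['fx'],0,c['cx']],[0,c['fy'],c['cy']],[0,0,1.]]), np.array([c['k1'],0,0,0,0.])
def proj(c,P):
    k,d=K(c); return cv2.projectPoints(np.array(P,float).reshape(-1,1,3),np.array(c['rvec'],float),np.array(c['tvec'],float),k,d)[0].reshape(-1,2)
def ray(c,uv):
    k,d=K(c); n=cv2.undistortPoints(np.array(uv,float).reshape(-1,1,2),k,d).reshape(-1,2)
    Rm=cv2.Rodrigues(np.array(c['rvec'],float))[0]; o=-Rm.T@np.array(c['tvec'],float)
    return o,np.c_[n,np.ones(len(n))]@Rm
def onz(c,uv,z):
    o,d=ray(c,uv); return o+d*((z-o[2])/d[:,2])[:,None]
E
python3 - <<'E'
from h import *
s=get_state(); print({k:np.round(v,3) for k,v in s.items()})
for n in ['scene','top','wrist']:
    c=snap(n,n+'0.png'); o,d=ray(c,[[256,192]]); print(n,o,d)
    for l in ['carrier','keeper_bar','bar_knob','bar_hinge','cage','gate','knob_center','bolt_knob','keeper','bolt','gate_edge','mug','reagent','jar','tip_box','screwdriver','spare_vial0']:
        b=boxes_of(n,l); print(l,[(np.round(x['box']).astype(int).tolist(),round(x['p'],2)) for x in b[:2]])
E
```

```text
pics
{'clock': np.float64(0.0), 'qpos': array([-1.506,  0.528,  1.434, -0.   ,  1.181, -0.178]), 'joint_vel': array([ 0.002, -0.001,  0.001,  0.001, -0.001,  0.001]), 'effort': array([ 1.0000e-03, -4.4004e+01, -1.7659e+01,  6.3000e-02,  5.8000e-02,
       -0.0000e+00]), 'eef_pos': array([ 0.151, -0.606,  0.222]), 'eef_rot': array([-0.001,  0.993,  0.122,  0.   ]), 'ft_force': array([-0.144, -0.201, -0.689]), 'ft_torque': array([-0.012, -0.018, -0.018]), 'gripper_width': np.float64(0.087)}
scene [ 1.0268213  -0.75733473  1.13113979] [[-0.36488133  0.57479039 -0.7325601 ]]
carrier [([182, 236, 245, 302], 0.59)]
keeper_bar [([185, 232, 204, 293], 0.71)]
bar_knob [([180, 232, 206, 296], 0.48)]
bar_hinge [([184, 233, 248, 305], 0.92), ([265, 141, 323, 221], 0.34)]
cage [([263, 130, 390, 260], 0.77)]
gate [([264, 142, 324, 221], 0.72), ([264, 183, 272, 193], 0.45)]
knob_center [([272, 165, 282, 173], 0.5)]
bolt_knob []
keeper []
bolt [([265, 146, 307, 200], 0.48), ([266, 139, 326, 223], 0.34)]
gate_edge [([260, 136, 323, 222], 0.69)]
mug [([236, 150, 255, 180], 0.84)]
reagent [([255, 115, 
[... 646 characters left out ...]
0.64)]
bolt_knob [([211, 171, 217, 183], 0.61)]
keeper [([246, 159, 257, 176], 0.63)]
bolt [([164, 163, 259, 183], 0.69)]
gate_edge [([138, 150, 256, 183], 0.9)]
mug [([176, 234, 206, 264], 0.75)]
reagent [([104, 249, 132, 270], 0.84)]
jar [([131, 228, 156, 252], 0.58)]
tip_box [([305, 104, 335, 147], 0.56)]
screwdriver [([107, 161, 128, 191], 0.75)]
spare_vial0 [([339, 155, 353, 166], 0.62), ([210, 172, 219, 181], 0.44)]
wrist [ 0.21992014 -0.58831536  0.38513011] [[-0.25068613 -0.06256394 -0.96605188]]
carrier []
keeper_bar []
bar_knob []
bar_hinge []
cage []
gate []
knob_center []
bolt_knob []
keeper []
bolt []
gate_edge []
mug []
reagent []
jar []
tip_box []
screwdriver []
spare_vial0 []
```

Run:
```python
import cv2
a=cv2.imread('pics/top0.png')
cv2.imwrite('pics/top0a.png',cv2.resize(a[60:280,95:385],None,fx=2.7,fy=2.7,interpolation=3))
b=cv2.imread('pics/scene0.png')
cv2.imwrite('pics/scene0a.png',cv2.resize(b[105:325,170:400],None,fx=2.7,fy=2.7,interpolation=3))
```

```text
(no output)
```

View pics/top0a.png

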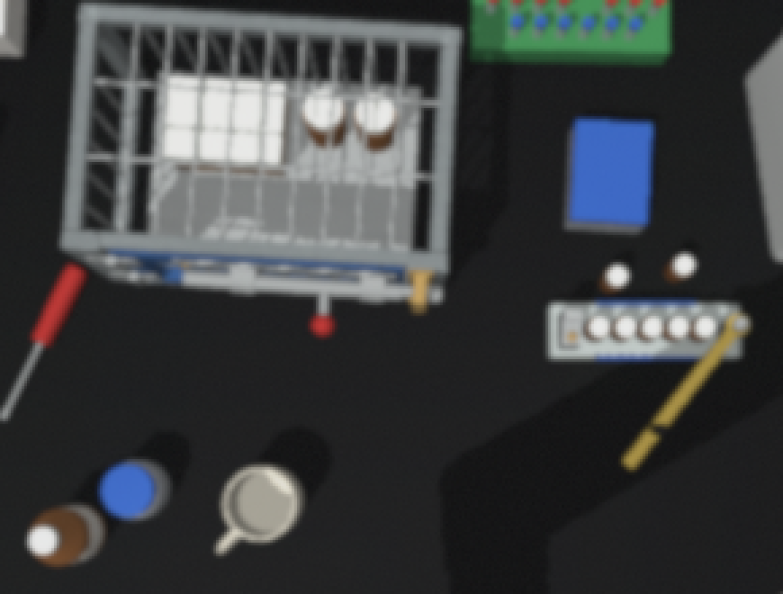

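View pics/scene0a.png

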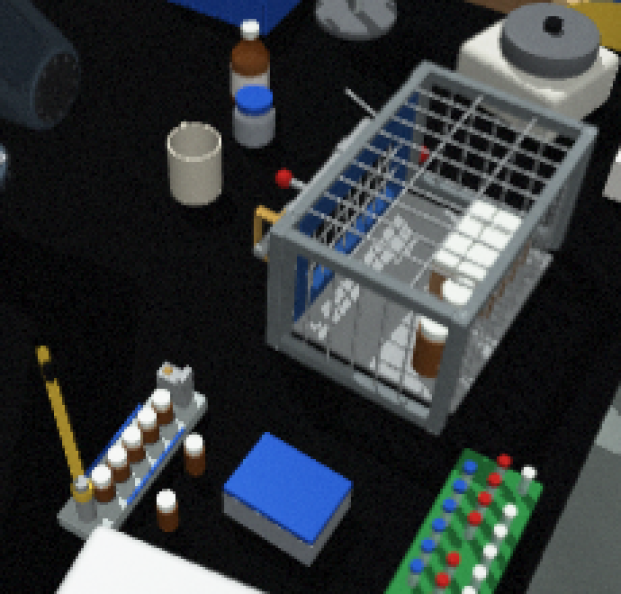

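The top view shows the carrier's bar hinge near crop (740,324), its knob at (655,430) and the catch post at (565,325). The red knob is at (322,325) and the brass keeper at (420,290). The mug is at (262,503), clear of the knob.

```bash
cat > loc.py <<'E'
from h import *
c=camera('top'); im=c['image'].astype(int)
def full(u): return np.array(u,float)/2.7+np.array([95,60])-0.3
hsv=cv2.cvtColor(c['image'],cv2.COLOR_RGB2HSV)
def blob(m,roi):
    z=np.zeros_like(m); l,t,r,b=roi; z[t:b,l:r]=m[t:b,l:r]
    n,lab,st,ce=cv2.connectedComponentsWithStats(z.astype(np.uint8)); 
    if n<2: return None
    i=1+np.argmax(st[1:,4]); return lab==i,ce[i],st[i]
red=((hsv[...,0]<8)|(hsv[...,0]>172))&(hsv[...,1]>150)&(hsv[...,2]>80)
_,k,st=blob(red,(200,165,230,190)); print('red px',k,st,onz(c,[k],.176))
yel=(hsv[...,0]>18)&(hsv[...,0]<32)&(hsv[...,1]>90)&(hsv[...,2]>80)
ys,xs=np.where(yel[170:240,320:375]); P=onz(c,np.c_[xs+320,ys+170],.094)
m=P[:,:2].mean(0); u=np.linalg.svd(P[:,:2]-m)[2][0]; u*=-np.sign(u[1])*-1
t=(P[:,:2]-m)@u; print('bar dir',u,'ends',m+u*t.min(),m+u*t.max(),np.ptp(t))
print('hinge',onz(c,[full([740,324])],.095),'knobbar',onz(c,[full([656,430])],.124),onz(c,[full([656,430])],.109))
print('carrier corners top z.03', onz(c,[full(p) for p in [(547,304),(548,360),(741,357),(742,303)]],.03))
print('catch',onz(c,[full([571,326])],.094))
print('cage top front L,R',onz(c,[full(p) for p in [(62,247),(447,268),(80,5),(460,28)]],.225))
print('keeper',onz(c,[full([420,290])],.2), 'mug',onz(c,[full([262,503])],.095),onz(c,[full([655,120])],.062))
E
python3 loc.py
python3 - <<'E'
import cv2
a=cv2.imread('pics/top0.png')
cv2.imwrite('pics/t1.png',cv2.resize(a[165:240,295:375],None,fx=7,fy=7,interpolation=cv2.INTER_NEAREST))
cv2.imwrite('pics/t2.png',cv2.resize(a[140:200,110:270],None,fx=5,fy=5,interpolation=cv2.INTER_NEAREST))
E
```

```text
red px [213.76363636 180.49090909] [210 177   9   8  55] [[0.55065263 0.11406251 0.176     ]]
bar dir [-0.78636012  0.61776837] ends [ 0.57092776 -0.3597855 ] [ 0.40404253 -0.22867964] 0.2122249431317692
hinge [[ 0.56859748 -0.36035324  0.095     ]] knobbar [[ 0.44494432 -0.25701698  0.124     ]] [[ 0.44533613 -0.26010971  0.109     ]]
carrier corners top z.03 [[ 0.59692795 -0.14532067  0.03      ]
 [ 0.52951023 -0.14680812  0.03      ]
 [ 0.53620629 -0.37921412  0.03      ]
 [ 0.60154298 -0.3809409   0.03      ]]
catch [[ 0.56367415 -0.16559533  0.094     ]]
cage top front L,R [[ 0.62360823  0.37897536  0.225     ]
 [ 0.6079052  -0.01836904  0.225     ]
 [ 0.87972     0.36891771  0.225     ]
 [ 0.86354024 -0.02940515  0.225     ]]
keeper [[0.58793638 0.00913131 0.2       ]] mug [[0.35844039 0.18278764 0.095     ]] [[ 0.81510807 -0.26950772  0.062     ]]
```

View pics/t1.png

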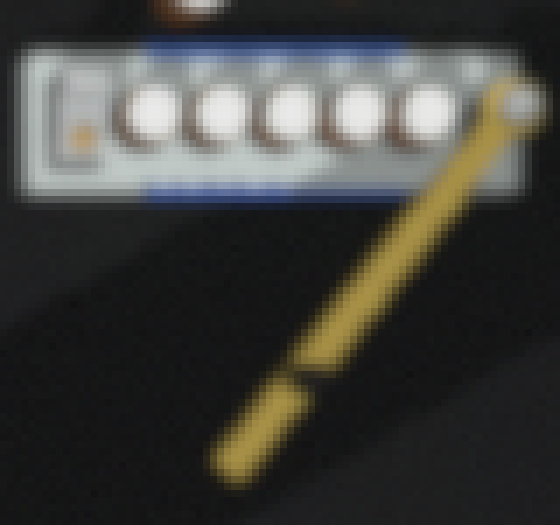

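View pics/t2.png

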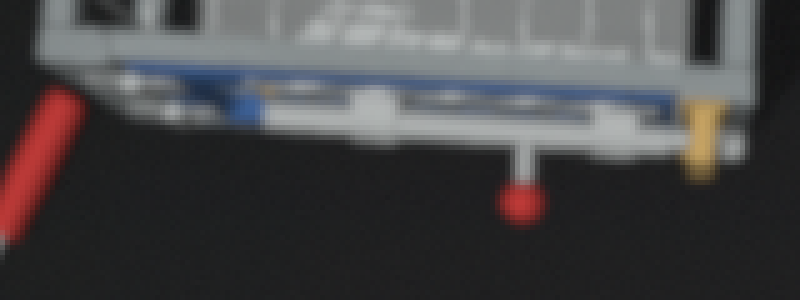

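```bash
cat >> h.py <<'E'
def T(s=None):
    s=s or get_state(); q=s['eef_rot']; return np.array(s['eef_pos']),R.from_quat([q[1],q[2],q[3],q[0]])
def down(yaw): # tool pointing down, tool x at yaw
    cx,sx=np.cos(yaw),np.sin(yaw); return R.from_matrix(np.array([[cx,sx,0],[sx,-cx,0],[0,0,-1.]]))
def rows(wps,g):
    """wps: list of (pos,yaw,n) from the present pose; prints rows"""
    p,r=T(); out=[]
    for P,yaw,n in wps:
        P=np.array(P,float); r1=down(yaw); dv=(r.inv()*r1).as_rotvec(); p0,r0=p,r
        for i in range(1,n+1):
            pn=p0+(P-p0)*i/n; rn=r0*R.from_rotvec(dv*i/n)
            d=r.inv().apply(pn-p); w=np.degrees((r.inv()*rn).as_rotvec())
            row=[*(round(float(x),4) for x in d),*(round(float(x),2) for x in w),g]; out.append(row)
            p=p+r.apply(row[:3]); r=r*R.from_rotvec(np.radians(row[3:6]))
    print(out); print('max',np.abs(np.array(out)).max(0)); return out
def yaw(): 
    x=T()[1].apply([1,0,0]); return np.arctan2(x[1],x[0])
E
python3 - <<'E'
from h import *
print(yaw())
rows([((.415,-.310,.17),0.90,12),((.425,-.298,.088),0.90,3)],255)
E
```

```text
0.24379725504587652
[[0.0273, -0.0187, 0.0044, -0.0, -0.0, -3.13, 255], [0.0283, -0.0171, 0.0044, -0.0, -0.0, -3.14, 255], [0.0292, -0.0156, 0.0043, -0.0, -0.0, -3.13, 255], [0.03, -0.0139, 0.0044, -0.0, -0.0, -3.13, 255], [0.0307, -0.0123, 0.0044, -0.0, -0.0, -3.14, 255], [0.0314, -0.0106, 0.0044, -0.0, -0.0, -3.13, 255], [0.0319, -0.0089, 0.0044, -0.0, -0.0, -3.13, 255], [0.0323, -0.0071, 0.0043, -0.0, -0.0, -3.14, 255], [0.0326, -0.0053, 0.0044, -0.0, -0.0, -3.13, 255], [0.0329, -0.0035, 0.0044, -0.0, -0.0, -3.13, 255], [0.0331, -0.0018, 0.0044, -0.0, -0.0, -3.13, 255], [0.0331, 0.0001, 0.0044, -0.0, -0.0, -3.14, 255], [0.0052, 0.0001, 0.0273, -0.0, -0.0, 0.0, 255], [0.0052, 0.0002, 0.0273, -0.0, -0.0, 0.0, 255], [0.0052, 0.0001, 0.0274, -0.0, -0.0, 0.0, 255]]
max [3.31e-02 1.87e-02 2.74e-02 0.00e+00 0.00e+00 3.14e+00 2.55e+02]
```

Request:
{"api": "drive_tool", "payload": {"targets": [[0.027,-0.019,0.004,0,0,-3.1,255],[0.028,-0.017,0.004,0,0,-3.1,255],[0.029,-0.016,0.004,0,0,-3.1,255],[0.03,-0.014,0.004,0,0,-3.1,255],[0.031,-0.012,0.004,0,0,-3.1,255],[0.031,-0.011,0.004,0,0,-3.1,255],[0.032,-0.009,0.004,0,0,-3.1,255],[0.032,-0.007,0.004,0,0,-3.1,255],[0.033,-0.005,0.004,0,0,-3.1,255],[0.033,-0.004,0.004,0,0,-3.1,255],[0.033,-0.002,0.004,0,0,-3.1,255],[0.033,0,0.004,0,0,-3.1,255],[0,0,0,0,0,0,255]]}}

```text
clock: 4.05
eef_pos: [0.4206, -0.3012, 0.1727]
eef_rot: [0.005, 0.897, 0.442, -0.001]
ft_force: [-0.6, 0.2, -0.5]
gripper_width: 0.0009
```

Run:
```python
from h import *
p,_=T(); print(p,yaw()); s=get_state(); print(s['gripper_width'],s['ft_force'])
c=snap('wrist','w1.png'); c=snap('top','tt1.png')
rows([((.425,-.298,.088),0.90,4)],255)
```

```text
[ 0.42055138 -0.30119029  0.1727473 ] 0.9149406670471234
0.0009006242915555767 [-0.57204231  0.1832214  -0.54998115]
[[0.0022, -0.0001, 0.0213, 0.14, 0.11, 0.17, 255], [0.0022, 0.0, 0.0213, 0.14, 0.11, 0.17, 255], [0.0021, 0.0001, 0.0213, 0.14, 0.11, 0.17, 255], [0.0021, 0.0, 0.0213, 0.14, 0.11, 0.17, 255]]
max [2.20e-03 1.00e-04 2.13e-02 1.40e-01 1.10e-01 1.70e-01 2.55e+02]
```

View pics/w1.png

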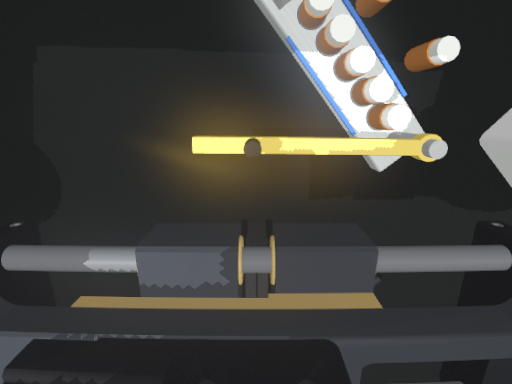

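The bar lies along row 146, with its knob at (252,146) and its hinge at (434,148). The closed fingers stand square in front of it.

Run:
```python
from h import *
c=camera('wrist')
h=onz(c,[[434,148]],.1)[0]; k=onz(c,[[252,142]],.124)[0]; print(h,k,np.linalg.norm(h-k),c['image'][140:156,252].tolist()[::3])
```

```text
[ 0.5686592  -0.36026519  0.1       ] [ 0.44966812 -0.25964714  0.124     ] 0.15766695559350805 [[111, 98, 77], [110, 96, 75], [110, 96, 73], [108, 94, 71], [106, 92, 68], [98, 83, 50]]
```

Request:
{"api": "drive_tool", "payload": {"targets": [[0.001,0,0.021,0.14,0.11,0,255],[0.001,0,0.021,0.14,0.11,0,255],[0.001,0,0.021,0.14,0.11,0,255],[0.001,0,0.021,0.14,0.11,0,255],[0,0,0,0,0,0,255]]}}

```text
clock: 4.7
eef_pos: [0.4206, -0.312, 0.0895]
eef_rot: [0.005, 0.901, 0.434, 0.001]
ft_force: [-0.1, 0.4, 0.1]
gripper_width: 0.0001
```

```bash
cat > arc.py <<'E'
from h import *
import sys
def arc(th0,th1,n,r=.15,off=.0165,H=(.569,-.3595),z=.087,cy=.024,pre=None):
    w=[]
    for i in range(1,n+1):
        th=th0+(th1-th0)*i/n; a=th+cy
        u=np.array([-np.sin(a),np.cos(a)]); t=np.array([u[1],-u[0]])
        p=np.array(H)+r*u-off*t; w.append(((p[0],p[1],z),a+0.0,1))
    return w
def whereis(H=(.569,-.3595),cy=.024):
    p,_=T(); d=p[:2]-np.array(H); y=yaw(); 
    # bar angle if finger face (off .0165) touches
    L=np.hypot(*d); r=np.sqrt(L*L-.0165**2); print('pos',p,'yaw',y,'bar angle if touching',np.arctan2(-d[0],d[1])-np.arctan2(.0165,r)-cy,'r',r, 'F',get_state()['ft_force'])
if __name__=='__main__':
    whereis(); a,b,n=float(sys.argv[1]),float(sys.argv[2]),int(sys.argv[3]); rows(arc(a,b,n),255)
E
python3 arc.py 0.95 0.2 15
```

```text
pos [ 0.4205796  -0.31196685  0.08949965] yaw 0.8989062422577669 bar angle if touching 1.1307849028887884 r 0.15497020308606135 F [-0.05723217  0.43183523  0.05762607]
[[0.0349, -0.0038, 0.0023, 0.55, 0.2, -1.44, 255], [0.0076, -0.0006, 0.0, -0.0, 0.0, 2.87, 255], [0.0075, -0.0007, 0.0, -0.0, 0.0, 2.86, 255], [0.0075, -0.0006, 0.0, -0.0, 0.0, 2.87, 255], [0.0075, -0.0007, 0.0, -0.0, 0.0, 2.86, 255], [0.0075, -0.0006, 0.0, -0.0, 0.0, 2.87, 255], [0.0075, -0.0006, 0.0, -0.0, 0.0, 2.86, 255], [0.0076, -0.0007, 0.0, -0.0, 0.0, 2.87, 255], [0.0075, -0.0006, 0.0, -0.0, 0.0, 2.86, 255], [0.0075, -0.0006, 0.0, -0.0, 0.0, 2.87, 255], [0.0075, -0.0007, 0.0, -0.0, 0.0, 2.86, 255], [0.0075, -0.0006, 0.0, -0.0, 0.0, 2.87, 255], [0.0075, -0.0007, 0.0, -0.0, 0.0, 2.86, 255], [0.0076, -0.0006, 0.0, -0.0, 0.0, 2.87, 255], [0.0075, -0.0006, 0.0, -0.0, 0.0, 2.86, 255]]
max [3.49e-02 3.80e-03 2.30e-03 5.50e-01 2.00e-01 2.87e+00 2.55e+02]
```

Request:
{"api": "drive_tool", "payload": {"targets": [[0.01,-0.002,0.001,0.3,0.1,0,255],[0.01,-0.002,0.001,0.3,0.1,0,255],[0.01,0,0,0,0,0,255],[0.008,0,0,0,0,2.0,255],[0.008,-0.001,0,0,0,2.9,255],[0.008,-0.001,0,0,0,2.9,255],[0.008,-0.001,0,0,0,2.9,255]]}}

```text
clock: 5.4
eef_pos: [0.46, -0.2599, 0.0931]
eef_rot: [0.004, 0.939, 0.344, 0.002]
ft_force: [-0.4, 0.1, 0.7]
gripper_width: 0.0003
```

```bash
python3 arc.py 0.8 0.2 12
```

```text
pos [ 0.45996879 -0.25991501  0.09306739] yaw 0.7017206577497223 bar angle if touching 0.6946744248429574 r 0.14674033476929427 F [-0.38704183  0.10298714  0.68657974]
[[-0.0083, -0.002, 0.006, 0.48, -0.02, -4.14, 255], [0.0075, -0.0007, 0.0, -0.0, -0.0, 2.86, 255], [0.0075, -0.0006, 0.0, -0.0, -0.0, 2.87, 255], [0.0075, -0.0006, 0.0, -0.0, -0.0, 2.86, 255], [0.0076, -0.0007, 0.0, -0.0, -0.0, 2.87, 255], [0.0075, -0.0006, 0.0, -0.0, -0.0, 2.86, 255], [0.0075, -0.0007, 0.0, -0.0, -0.0, 2.87, 255], [0.0075, -0.0006, 0.0, -0.0, -0.0, 2.86, 255], [0.0075, -0.0006, 0.0, -0.0, -0.0, 2.87, 255], [0.0076, -0.0007, 0.0, -0.0, -0.0, 2.86, 255], [0.0075, -0.0006, 0.0, -0.0, -0.0, 2.87, 255], [0.0075, -0.0006, 0.0, -0.0, -0.0, 2.86, 255]]
max [8.30e-03 2.00e-03 6.00e-03 4.80e-01 2.00e-02 4.14e+00 2.55e+02]
```

```bash
python3 -c "
from h import *
snap('wrist','w2.png');print(T()[0])"
```

```text
[ 0.46075244 -0.25899891  0.0932339 ]
```

View pics/w2.png

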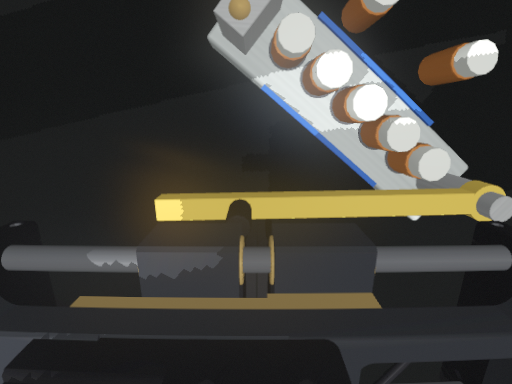

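The fingers touch the bar beside the knob at (240,208), but they are riding high. I'll back off, lower and continue.

Request:
{"api": "drive_tool", "payload": {"targets": [[-0.006,0,0.002,0.2,0,0,255],[0,0,0.004,0.2,0,0,255],[0.003,0,0.002,0,0,0,255],[0.008,-0.001,0,0,0,2,255],[0.008,-0.001,0.0005,0,0,2.9,255],[0.008,-0.001,0.0005,0,0,2.9,255],[0.008,-0.001,0.0005,0,0,2.9,255],[0.008,-0.001,0.0005,0,0,2.9,255]]}}

```text
clock: 6.25
eef_pos: [0.4889, -0.2345, 0.0834]
eef_rot: [0.001, 0.974, 0.227, 0.001]
ft_force: [-1.2, -0.7, 0.2]
gripper_width: 0.0005
```

```bash
python3 arc.py 0.4 0.15 5
```

```text
pos [ 0.48889904 -0.23454041  0.08339104] yaw 0.4570973726436951 bar angle if touching 0.4346380968292588 r 0.14750868754360874 F [-1.18291919 -0.70269616  0.15441374]
[[0.0127, -0.0034, -0.0036, 0.16, -0.09, 4.76, 255], [0.0076, -0.0006, -0.0, -0.0, 0.0, 2.87, 255], [0.0075, -0.0006, -0.0, -0.0, 0.0, 2.86, 255], [0.0075, -0.0007, -0.0, -0.0, 0.0, 2.87, 255], [0.0075, -0.0006, -0.0, -0.0, 0.0, 2.86, 255]]
max [1.27e-02 3.40e-03 3.60e-03 1.60e-01 9.00e-02 4.76e+00 2.55e+02]
```

Request:
{"api": "drive_tool", "payload": {"targets": [[0.008,-0.001,-0.002,0.1,0,2.9,255],[0.008,-0.001,-0.001,0,0,2.9,255],[0.008,-0.001,0,0,0,2.9,255],[0.008,-0.001,0,0,0,2.9,255],[0.008,-0.001,0,0,0,2.9,255]]}}

```text
clock: 6.75
eef_pos: [0.5243, -0.216, 0.0848]
eef_rot: [-0.001, 0.995, 0.096, -0.001]
ft_force: [-0.7, -0.4, 1.0]
gripper_width: 0.0004
```

```bash
python3 arc.py 0.12 -0.02 5
```

```text
pos [ 0.524335   -0.21596004  0.08483706] yaw 0.1927161936952699 bar angle if touching 0.16768951846827923 r 0.14942032503488206 F [-0.68013366 -0.43220032  1.01504488]
[[0.0114, -0.0014, -0.0022, -0.1, 0.1, 4.4, 255], [0.0042, -0.0004, 0.0, -0.0, -0.0, 1.6, 255], [0.0042, -0.0004, 0.0, -0.0, -0.0, 1.6, 255], [0.0042, -0.0004, 0.0, -0.0, -0.0, 1.61, 255], [0.0042, -0.0004, 0.0, -0.0, -0.0, 1.6, 255]]
max [1.14e-02 1.40e-03 2.20e-03 1.00e-01 1.00e-01 4.40e+00 2.55e+02]
```

Request:
{"api": "drive_tool", "payload": {"targets": [[0.006,-0.001,-0.001,0,0,2,255],[0.005,-0.001,0,0,0,1.6,255],[0.005,0,0,0,0,1.6,255],[0.004,0,0,0,0,1.6,255]]}}

```text
clock: 7.15
eef_pos: [0.5386, -0.2111, 0.0844]
eef_rot: [-0.002, 0.999, 0.036, -0.008]
ft_force: [-3.0, 0.1, 2.5]
gripper_width: 0.0004
```

```bash
python3 arc.py 0.02 -0.02 2
```

```text
pos [ 0.53858632 -0.21105964  0.08440365] yaw 0.07169031088670669 bar angle if touching 0.0689813203676814 r 0.1506229782687569 F [-3.04231105  0.09361758  2.46668914]
[[0.0103, -0.0004, -0.0028, -0.26, 0.9, 2.73, 255], [0.003, -0.0003, 0.0, 0.0, 0.0, 1.15, 255]]
max [1.03e-02 4.00e-04 2.80e-03 2.60e-01 9.00e-01 2.73e+00 2.55e+02]
```

Request:
{"api": "drive_tool", "payload": {"targets": [[0.006,0,-0.001,0,0.3,1.2,255],[0.006,0,-0.001,0,0.3,0.6,255],[0.006,0,0,0,0,0,255]]}}

```text
clock: 7.45
eef_pos: [0.5499, -0.2095, 0.0847]
eef_rot: [-0.004, 1.0, 0.021, -0.011]
ft_force: [-22.9, -6.4, 13.6]
gripper_width: 0.0006
```

```bash
python3 arc.py 0.02 -0.02 2
```

```text
pos [ 0.54986692 -0.20945513  0.08474225] yaw 0.04111142427101361 bar angle if touching -0.00647006670236875 r 0.15035720195638122 F [-22.94711289  -6.44690685  13.60506932]
[[-0.001, 0.0004, -0.0022, -0.5, 1.26, 0.97, 255], [0.003, -0.0003, -0.0, 0.0, -0.0, 1.15, 255]]
max [3.00e-03 4.00e-04 2.20e-03 5.00e-01 1.26e+00 1.15e+00 2.55e+02]
```

Request:
{"api": "drive_tool", "payload": {"targets": [[-0.008,0,0,0,0.3,0,255],[-0.02,0,0,0,0.3,0,255],[-0.01,0,-0.03,0,0.3,0,100],[-0.01,0,-0.04,0,0.3,0,0],[-0.01,0,-0.05,0,0,0,0],[0,0,-0.01,0,0,0,0]]}}

```text
clock: 8.05
eef_pos: [0.4934, -0.214, 0.2167]
eef_rot: [-0.005, 1.0, 0.02, 0.002]
ft_force: [0.6, -0.4, 0.1]
gripper_width: 0.0244
```

Run:
```python
from h import *
print(T()[0],yaw(),get_state()['ft_force'])
snap('wrist','w3.png');c=snap('top','t3.png')
cv2.imwrite('pics/t3a.png',cv2.resize(c['image'][160:240,290:380,::-1],None,fx=6,fy=6))
```

```text
[ 0.49339183 -0.21403954  0.21672944] 0.0401032550360765 [ 0.62039369 -0.39488232  0.14979496]
```

View pics/w3.png

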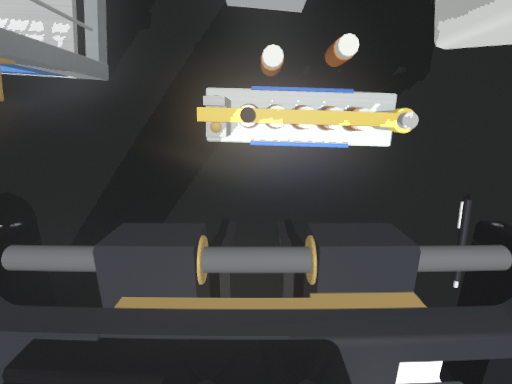

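View pics/t3a.png

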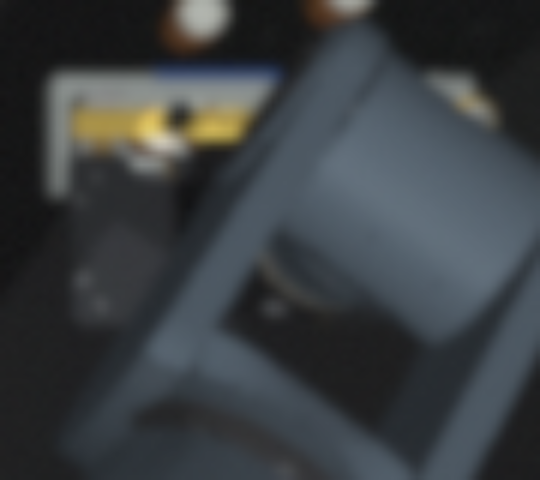

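The bar now lies parallel over the vials against the catch post, with the spring ball at (215,127) popped up on its robot side. Next is the red knob.

Run:
```python
from h import *
c=camera('wrist')
h=onz(c,[[405,119]],.1)[0]; t=onz(c,[[199,114]],.094)[0]; print(h,t,np.linalg.norm(h-t),'bar ang-cy',np.arctan2(-(t-h)[0],(t-h)[1]))
E=onz(c,[[207,89],[396,95],[207,140],[388,146]],.03); d=E[0]-E[1]; d2=E[2]-E[3]; print('carrier yaw',np.arctan2(-d[0],d[1]),np.arctan2(-d2[0],d2[1]))
rows([((.50,.11,.275),-0.04,10)],0)
```

```text
[ 0.56914142 -0.35159848  0.1       ] [ 0.56501244 -0.15210797  0.094     ] 0.19962342465702945 bar ang-cy 0.020694665339816523
carrier yaw 0.01441806176121256 0.011228509508066068
[[0.0021, -0.0323, -0.0058, -0.08, 0.02, 0.46, 0], [0.0019, -0.0322, -0.0059, -0.08, 0.01, 0.46, 0], [0.0016, -0.0323, -0.0059, -0.09, 0.02, 0.47, 0], [0.0014, -0.0323, -0.006, -0.08, 0.01, 0.46, 0], [0.001, -0.0323, -0.006, -0.08, 0.02, 0.46, 0], [0.0009, -0.0323, -0.0061, -0.08, 0.01, 0.46, 0], [0.0006, -0.0323, -0.0061, -0.09, 0.02, 0.46, 0], [0.0003, -0.0322, -0.0061, -0.08, 0.01, 0.46, 0], [0.0, -0.0323, -0.0062, -0.08, 0.02, 0.47, 0], [-0.0002, -0.0323, -0.0063, -0.08, 0.01, 0.46, 0]]
max [0.0021 0.0323 0.0063 0.09   0.02   0.47   0.    ]
```

Request:
{"api": "drive_tool", "payload": {"targets": [[0.002,-0.032,-0.006,0,0,0.5,0],[0.002,-0.032,-0.006,0,0,0.5,0],[0.002,-0.032,-0.006,0,0,0.5,0],[0.001,-0.032,-0.006,0,0,0.5,0],[0.001,-0.032,-0.006,0,0,0.5,0],[0.001,-0.032,-0.006,0,0,0.5,0],[0,-0.032,-0.006,0,0,0.5,0],[0,-0.032,-0.006,0,0,0.5,0],[0,-0.032,-0.006,0,0,0.5,0],[0,-0.032,-0.006,0,0,0.5,0],[0,0,0,0,0,0,0]]}}

```text
clock: 9.3
eef_pos: [0.4973, 0.1219, 0.2561]
eef_rot: [-0.013, 0.999, -0.027, -0.019]
ft_force: [-0.4, -0.2, 0.6]
gripper_width: 0.0867
```

Run:
```python
from h import *
print(T()[0],yaw(),get_state()['ft_force'])
c=snap('wrist','w4.png'); print(proj(c,[[.5507,.114,.176]]))
t=snap('top','t4.png')
cv2.imwrite('pics/t4a.png',cv2.resize(t['image'][160:240,290:380,::-1],None,fx=6,fy=6))
```

```text
[0.49728851 0.12188654 0.25612822] -0.052624587462703945 [-0.43981624 -0.18032988  0.5975371 ]
[[265.37653826 134.91350115]]
```

View pics/w4.png

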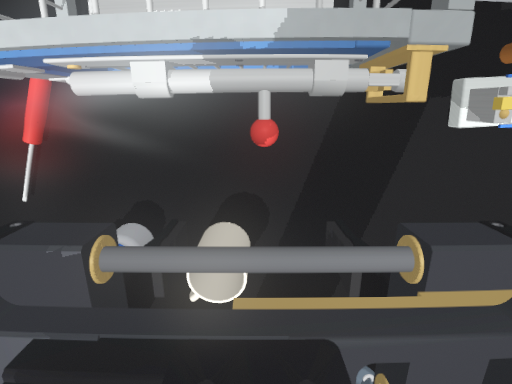

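View pics/t4a.png

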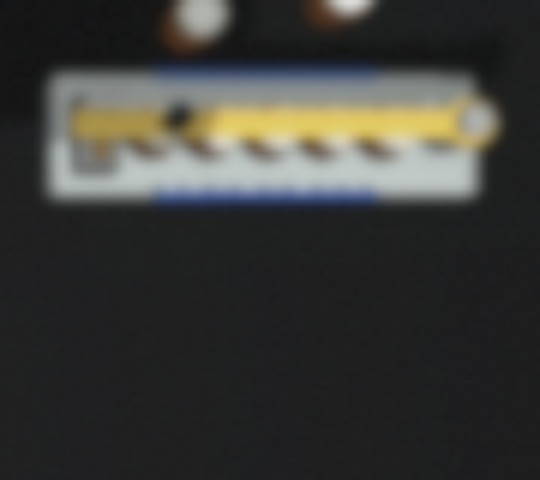

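The bar is fully shut over the vials in the top view. The wrist view shows the red knob at (264,132), its stem up at (264,100) and the keeper at (415,75).

Run:
```python
from h import *
c=camera('wrist'); t=camera('top'); s=camera('scene')
L=[]
for cc,roi in ((c,(235,110,295,160)),(t,(200,165,230,190)),(s,(268,160,288,178))):
    h=cv2.cvtColor(cc['image'],cv2.COLOR_RGB2HSV); m=((h[...,0]<8)|(h[...,0]>172))&(h[...,1]>130)&(h[...,2]>60)
    z=np.zeros(m.shape,np.uint8); l,a,r,b=roi; z[a:b,l:r]=m[a:b,l:r]; n,lab,st,ce=cv2.connectedComponentsWithStats(z)
    if n<2: print('none'); continue
    i=1+np.argmax(st[1:,4]); print(ce[i],st[i]); o,d=ray(cc,[ce[i]]); L.append((o,d[0]/np.linalg.norm(d[0]))); print(onz(cc,[ce[i]],.176))
A=sum(np.eye(3)-np.outer(d,d) for o,d in L); b=sum((np.eye(3)-np.outer(d,d))@o for o,d in L); p=np.linalg.solve(A,b); print('tri',p)
# bolt axis in wrist: midline points
q=onz(c,[[110,82],[230,80],[340,80]],.180); print(q); d=q[0]-q[2]; print('yaw',np.arctan2(-d[0],d[1]))
g=onz(c,[[20,42],[380,42]],.225); 
rows([((p[0]-.0,p[1],.235),-0.04,6)],0)
```

```text
[260.18       131.63692308] [246 119  29  28 650]
[[0.55290427 0.11511004 0.176     ]]
none
[274.57142857 170.74285714] [272 168   7   7  35]
[[0.55243366 0.11470014 0.176     ]]
tri [0.55261352 0.11499018 0.17579492]
[[0.59957925 0.23366773 0.18      ]
 [0.59460174 0.13673877 0.18      ]
 [0.58996001 0.05052587 0.18      ]]
yaw -0.052475211309032876
[[0.0094, -0.0001, 0.0032, -0.23, 0.37, -0.18, 0], [0.0093, -0.0, 0.0033, -0.23, 0.36, -0.18, 0], [0.0093, -0.0, 0.0033, -0.23, 0.37, -0.17, 0], [0.0093, -0.0, 0.0034, -0.23, 0.36, -0.18, 0], [0.0093, -0.0, 0.0035, -0.23, 0.37, -0.18, 0], [0.0092, -0.0, 0.0035, -0.22, 0.37, -0.18, 0]]
max [9.4e-03 1.0e-04 3.5e-03 2.3e-01 3.7e-01 1.8e-01 0.0e+00]
```

Request:
{"api": "drive_tool", "payload": {"targets": [[0.009,0,0.003,-0.2,0.4,-0.1,0],[0.009,0,0.003,-0.2,0.4,-0.1,0],[0.009,0,0.004,-0.2,0.4,0,0],[0.009,0,0.004,-0.2,0.4,0,0],[0.009,0,0.004,-0.2,0.4,0,0],[0.009,0,0.004,-0.2,0.3,0,0],[0,0,0,0,0,0,0]]}}

```text
clock: 10.25
eef_pos: [0.5568, 0.1105, 0.23]
eef_rot: [-0.0, 1.0, -0.031, 0.002]
ft_force: [0.3, 0.9, -0.3]
gripper_width: 0.0873
```

Run:
```python
from h import *
print(T()[0],T()[1].as_matrix()[:,2],yaw(),get_state()['ft_force'])
rows([((.5515,.115,.158),-0.045,6)],0)
```

```text
[0.55679834 0.11046214 0.22995143] [ 5.00067533e-03  2.31561442e-04 -9.99987470e-01] -0.061104301301383945 [ 0.29131364  0.92880058 -0.32350515]
[[-0.001, -0.0007, 0.012, -0.0, -0.05, -0.15, 0], [-0.001, -0.0007, 0.012, -0.01, -0.05, -0.16, 0], [-0.0009, -0.0007, 0.012, -0.0, -0.04, -0.15, 0], [-0.001, -0.0007, 0.012, -0.01, -0.05, -0.16, 0], [-0.0009, -0.0007, 0.0119, -0.0, -0.05, -0.15, 0], [-0.0009, -0.0007, 0.012, -0.01, -0.05, -0.15, 0]]
max [0.001  0.0007 0.012  0.01   0.05   0.16   0.    ]
```

Request:
{"api": "drive_tool", "payload": {"targets": [[-0.001,-0.001,0.012,0,0,-0.2,0],[-0.001,-0.001,0.012,0,0,-0.2,0],[-0.001,-0.001,0.012,0,0,-0.2,0],[-0.001,-0.001,0.012,0,0,-0.2,0],[-0.001,-0.001,0.012,0,0,-0.1,0],[-0.001,0,0.01,0,0,0,0],[0,0,0,0,0,0,0]]}}

```text
clock: 10.95
eef_pos: [0.547, 0.117, 0.1525]
eef_rot: [-0.0, 1.0, -0.021, -0.001]
ft_force: [0.2, 0.0, 0.4]
gripper_width: 0.0867
```

Run:
```python
from h import *
print(T()[0],T()[1].as_matrix()[:,2],yaw(),get_state()['ft_force'])
snap('wrist','w5.png')
```

```text
[0.54697265 0.11699946 0.15249326] [-1.48369186e-03  3.34228384e-04 -9.99998843e-01] -0.04259385379840167 [0.21678804 0.01078832 0.4491497 ]
```

View pics/w5.png

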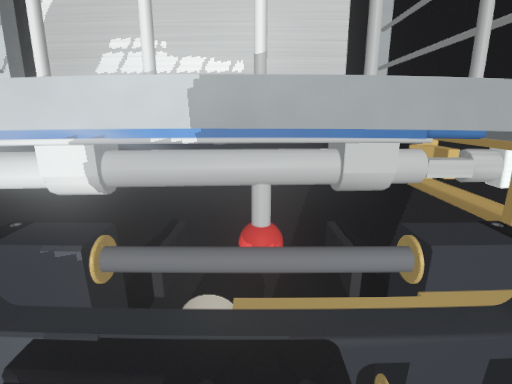

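The knob at (261,242) sits between the open fingers. I'll fine-adjust, then close.

Request:
{"api": "drive_tool", "payload": {"targets": [[0.003,0.001,-0.003,0,0,0,0],[0.002,0.001,-0.002,0,0,0,0],[0,0,0,0,0,0,0]]}}

```text
clock: 11.3
eef_pos: [0.5541, 0.1146, 0.1598]
eef_rot: [-0.0, 1.0, -0.021, 0.001]
ft_force: [0.1, 1.0, 0.9]
gripper_width: 0.087
```

Run:
```python
from h import *
print(T()[0],yaw(),get_state()['ft_force'])
```

```text
[0.55405404 0.11462061 0.15978064] -0.042495771398298084 [0.07640872 0.98210071 0.9179818 ]
```

Request:
{"api": "drive_tool", "payload": {"targets": [[-0.001,0,0.001,0,0,0,150],[0,0,0,0,0,0,200],[0,0,0,0,0,0,220],[0,0,0,0,0,0,255],[0,0,0,0,0,0,255],[0,0,0,0,0,0,255],[0,0,0,0,0,0,255]], "grip_force": 20}}

```text
clock: 12.0
eef_pos: [0.5537, 0.1145, 0.16]
eef_rot: [-0.0, 1.0, -0.021, 0.003]
ft_force: [0.2, 1.2, 0.2]
gripper_width: 0.0393
```

Run:
```python
from h import *
print(T()[0],yaw(),get_state()['ft_force'],get_state()['gripper_width'])
snap('wrist','w6.png')
```

```text
[0.55372428 0.11453645 0.16004734] -0.04272417486158032 [0.23385366 1.198919   0.15860304] 0.03925364342661038
```

View pics/w6.png

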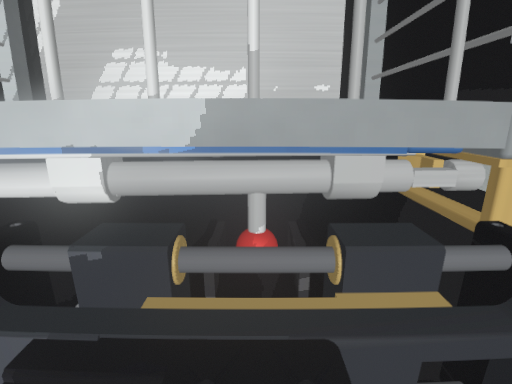

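The fingers are still closing, now at 39 mm, with the knob centred at (257,244).

Request:
{"api": "drive_tool", "payload": {"targets": [[0,0,0,0,0,0,255],[0,0,0,0,0,0,255],[0,0,0,0,0,0,255],[0,0,0,0,0,0,255]]}}

```text
clock: 12.45
eef_pos: [0.5537, 0.1145, 0.16]
eef_rot: [-0.0, 1.0, -0.021, 0.003]
ft_force: [0.3, -0.5, -0.1]
gripper_width: 0.0224
```

Run:
```python
from h import *
print(T()[0],yaw(),get_state()['ft_force'],get_state()['gripper_width'])
```

```text
[0.55372442 0.11449663 0.16000351] -0.042587413026178376 [ 0.31037815 -0.54391961 -0.1227121 ] 0.022380210465334584
```

Request:
{"api": "drive_tool", "payload": {"targets": [[0,0,0,0,0,0,130],[0,0,0,0,0,0,130],[-0.001,0,0.003,0,0,0,150],[0,0,0,0,0,0,180]]}}

```text
clock: 12.85
eef_pos: [0.5526, 0.1146, 0.1567]
eef_rot: [-0.0, 1.0, -0.021, 0.003]
ft_force: [-0.2, -0.4, -0.2]
gripper_width: 0.0323
```

Run:
```python
from h import *
print(T()[0],yaw(),get_state()['ft_force'],get_state()['gripper_width'])
```

```text
[0.55259076 0.11460135 0.15670708] -0.042677645320259916 [-0.20202623 -0.44467673 -0.23747747] 0.0323059265746378
```

Request:
{"api": "drive_tool", "payload": {"targets": [[0,0,0,0,0,0,255],[0,0,0,0,0,0,255],[0,0,0,0,0,0,255],[0,0,0,0,0,0,255],[0,0,0,0,0,0,255]], "grip_force": 25}}

```text
clock: 13.35
eef_pos: [0.5525, 0.1146, 0.1565]
eef_rot: [-0.0, 1.0, -0.021, 0.002]
ft_force: [-0.4, -0.1, -0.3]
gripper_width: 0.0224
```

Run:
```python
from h import *
print(T()[0],yaw(),get_state()['ft_force'],get_state()['gripper_width'])
```

```text
[0.55245838 0.11455263 0.15653295] -0.04258086696545421 [-0.3652276  -0.09582328 -0.30363226] 0.02243394335271965
```

Request:
{"api": "drive_tool", "payload": {"targets": [[0,0,-0.004,0,0,0,255],[0,0,-0.004,0,0,0,255],[0,0,-0.003,0,0,0,255],[0,0,0,0,0,0,255]]}}

```text
clock: 13.75
eef_pos: [0.5522, 0.1143, 0.1666]
eef_rot: [0.0, 1.0, -0.021, 0.002]
ft_force: [1.5, 0.2, -4.2]
gripper_width: 0.0224
```

Run:
```python
from h import *
print(T()[0],yaw(),T()[1].as_matrix()[:,2],get_state()['ft_force'],get_state()['gripper_width'])
c=snap('scene','s7.png')
cv2.imwrite('pics/s7a.png',cv2.resize(c['image'][130:230,240:340,::-1],None,fx=6,fy=6,interpolation=3))
```

```text
[0.5522412  0.11428881 0.16656084] -0.04206141211766374 [ 3.68665953e-03 -6.71117038e-04 -9.99992979e-01] [ 1.45542836  0.24984631 -4.17448826] 0.022375274411736423
```

View pics/s7a.png

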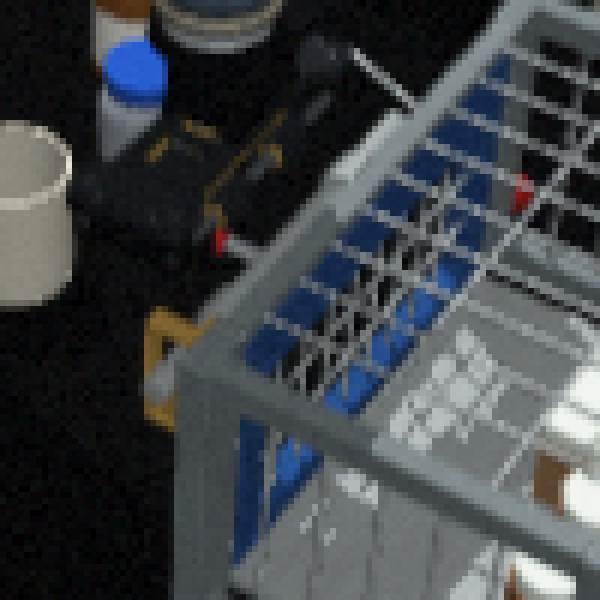

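The knob is lifted 10 mm at 4 N, within the 7–14 mm window. Now I pull along the gate.

Request:
{"api": "drive_tool", "payload": {"targets": [[0,-0.004,0,0,0,0,255],[0,-0.004,0.0002,0,0,0,255],[0,-0.004,0.0002,0,0,0,255],[0,-0.004,0.0002,0,0,0,255]]}}

```text
clock: 14.2
eef_pos: [0.5528, 0.1302, 0.1657]
eef_rot: [0.001, 1.0, -0.021, 0.002]
ft_force: [0.9, -0.6, -3.6]
gripper_width: 0.0225
```

Run:
```python
from h import *
print(T()[0],yaw(),get_state()['ft_force'],get_state()['gripper_width'])
```

```text
[0.55281929 0.13022506 0.16568237] -0.042718461513408114 [ 0.86635876 -0.56186781 -3.6037253 ] 0.022480132310125085
```

Request:
{"api": "drive_tool", "payload": {"targets": [[0,-0.005,0,0,0,0,255],[0,-0.005,0.0003,0,0,0,255],[0,-0.005,0.0003,0,0,0,255],[0,-0.005,0.0003,0,0,0,255]]}}

```text
clock: 14.6
eef_pos: [0.5538, 0.1523, 0.1648]
eef_rot: [0.001, 1.0, -0.021, 0.002]
ft_force: [-0.3, -0.6, -2.7]
gripper_width: 0.0222
```

Run:
```python
from h import *
print(T()[0],yaw(),get_state()['ft_force'],get_state()['gripper_width'])
```

```text
[0.55382972 0.1522576  0.16478649] -0.04254271391870124 [-0.27258087 -0.56865408 -2.65667766] 0.02217860125376224
```

Request:
{"api": "drive_tool", "payload": {"targets": [[0,-0.005,0.0002,0,0,0,255],[0,-0.005,0.0003,0,0,0,255],[0,-0.004,0.0003,0,0,0,255],[0,-0.003,0.0003,0,0,0,255],[0,0,0,0,0,0,255]]}}

```text
clock: 15.1
eef_pos: [0.5533, 0.1692, 0.1637]
eef_rot: [0.003, 1.0, -0.02, 0.0]
ft_force: [2.4, -0.7, -1.9]
gripper_width: 0.022
```

Run:
```python
from h import *
print(T()[0],yaw(),get_state()['ft_force'],get_state()['gripper_width'])
c=snap('scene','s8.png'); 
cv2.imwrite('pics/s8a.png',cv2.resize(c['image'][130:230,240:340,::-1],None,fx=6,fy=6,interpolation=3))
snap('wrist','w8.png')
```

```text
[0.55332308 0.16920022 0.16369589] -0.04069583147891566 [ 2.44478392 -0.66208291 -1.86507546] 0.02200417880957762
```

View pics/w8.png

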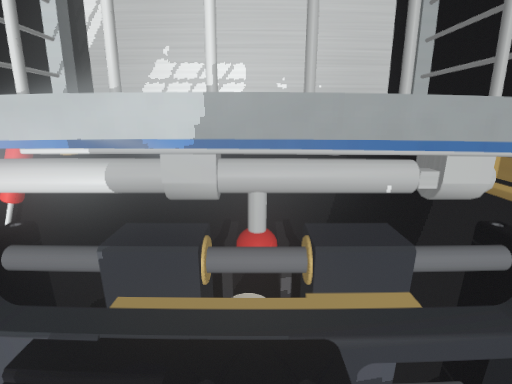

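View pics/s8a.png

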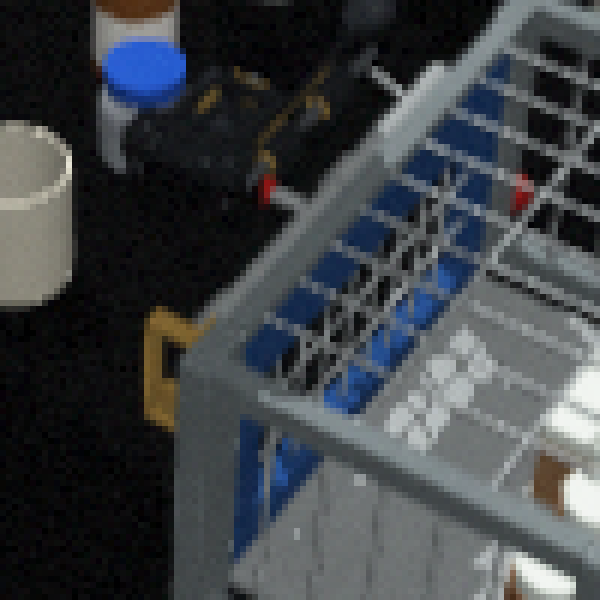

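The bolt end is out of the keeper bow (empty at (175,360) in the scene crop), drawn about 55 mm. Next, the gate swing.

```bash
cat > gate.py <<'E'
from h import *
import sys
H=np.array([.6311,.3467]); cy=-.045; K0=np.array([-.068,-.180])
def gpos(): # gate angle from the TCP
    p,_=T(); d=p[:2]-H; a=np.arctan2(d[1],d[0])
    b=np.arctan2(K0[1],K0[0])+cy
    print('pos',p,'yaw',yaw(),'gate phi~',(b-a),'yaw-based',cy-yaw(),'r',np.hypot(*d),np.hypot(*K0),'F',get_state()['ft_force'],'w',get_state()['gripper_width'])
    return b-a,np.hypot(*d)
if __name__=='__main__':
    f0,r=gpos(); b=np.arctan2(K0[1],K0[0])+cy
    n=int(sys.argv[2]); f1=float(sys.argv[1]); z=float(sys.argv[3])
    w=[]
    for i in range(1,n+1):
        f=f0+(f1-f0)*i/n; a=b-f; w.append(((H[0]+r*np.cos(a),H[1]+r*np.sin(a),z),cy-f,1))
    rows(w,255)
E
python3 gate.py 0.39 14 .164
```

```text
pos [0.55373989 0.16906616 0.16387459] yaw -0.040699933411052575 gate phi~ 0.004529484620831026 yaw-based -0.004300066588947424 r 0.19374820885236668 0.1924162155328911 F [ 1.26705314 -3.15209367 -2.40280307] w 0.0221386395203208
[[-0.0049, -0.002, -0.0001, 0.38, -0.09, 2.08, 255], [-0.005, -0.0019, -0.0, -0.0, 0.0, 1.58, 255], [-0.005, -0.002, -0.0, -0.0, 0.0, 1.58, 255], [-0.0049, -0.002, -0.0, -0.0, 0.0, 1.58, 255], [-0.005, -0.0019, -0.0, -0.0, 0.0, 1.57, 255], [-0.005, -0.002, -0.0, -0.0, 0.0, 1.58, 255], [-0.0049, -0.0019, -0.0, -0.0, 0.0, 1.58, 255], [-0.005, -0.002, -0.0, -0.0, 0.0, 1.58, 255], [-0.005, -0.0019, -0.0, -0.0, 0.0, 1.57, 255], [-0.0049, -0.002, -0.0, -0.0, 0.0, 1.58, 255], [-0.005, -0.0019, -0.0, -0.0, 0.0, 1.58, 255], [-0.0049, -0.002, -0.0, -0.0, 0.0, 1.58, 255], [-0.005, -0.0019, -0.0, -0.0, 0.0, 1.57, 255], [-0.005, -0.002, -0.0, -0.0, 0.0, 1.58, 255]]
max [5.00e-03 2.00e-03 1.00e-04 3.80e-01 9.00e-02 2.08e+00 2.55e+02]
```

Request:
{"api": "drive_tool", "payload": {"targets": [[-0.005,-0.002,0,0,0,1.6,255],[-0.005,-0.002,0,0,0,1.6,255],[-0.005,-0.002,0,0,0,1.6,255],[-0.005,-0.002,0,0,0,1.6,255]]}}

```text
clock: 15.6
eef_pos: [0.5365, 0.178, 0.1644]
eef_rot: [0.003, 0.997, -0.079, 0.003]
ft_force: [0.6, -1.3, -3.4]
gripper_width: 0.0225
```

```bash
python3 gate.py 0.39 10 .164
```

```text
pos [0.53649755 0.17800605 0.16443113] yaw -0.15716109205826617 gate phi~ 0.1048883272493486 yaw-based 0.11216109205826617 r 0.19340959514051345 0.1924162155328911 F [ 0.60811839 -1.33701543 -3.35323072] w 0.022468419955541732
[[-0.0051, -0.002, 0.0004, 0.35, -0.39, 1.22, 255], [-0.0052, -0.002, -0.0, -0.0, 0.0, 1.63, 255], [-0.0051, -0.002, -0.0, -0.0, 0.0, 1.63, 255], [-0.0051, -0.0021, -0.0, -0.0, 0.0, 1.64, 255], [-0.0052, -0.002, -0.0, -0.0, 0.0, 1.63, 255], [-0.0051, -0.002, -0.0, -0.0, 0.0, 1.63, 255], [-0.0051, -0.002, -0.0, -0.0, 0.0, 1.64, 255], [-0.0052, -0.002, -0.0, -0.0, 0.0, 1.63, 255], [-0.0051, -0.0021, -0.0, -0.0, 0.0, 1.63, 255], [-0.0051, -0.002, -0.0, -0.0, 0.0, 1.64, 255]]
max [5.20e-03 2.10e-03 4.00e-04 3.50e-01 3.90e-01 1.64e+00 2.55e+02]
```

Request:
{"api": "drive_tool", "payload": {"targets": [[-0.005,-0.002,0,0.3,-0.3,1.4,255],[-0.005,-0.002,0,0,0,1.6,255],[-0.005,-0.002,0,0,0,1.6,255],[-0.005,-0.002,0,0,0,1.6,255],[-0.005,-0.002,0,0,0,1.6,255],[-0.005,-0.002,0,0,0,1.6,255],[-0.005,-0.002,0,0,0,1.6,255]]}}

```text
clock: 16.3
eef_pos: [0.5058, 0.2004, 0.1644]
eef_rot: [-0.0, 0.984, -0.178, 0.002]
ft_force: [1.8, -2.7, -3.9]
gripper_width: 0.0222
```

```bash
python3 gate.py 0.39 4 .164
python3 - <<'E'
from h import *
snap('top','t9.png'); a=cv2.imread('pics/t9.png'); cv2.imwrite('pics/t9a.png',cv2.resize(a[60:280,95:385],None,fx=2.7,fy=2.7,interpolation=3)); snap('wrist','w9.png')
E
```

```text
pos [0.50584483 0.20044935 0.16440435] yaw -0.3582932657567501 gate phi~ 0.3020182253214798 yaw-based 0.3132932657567501 r 0.19255677273015642 0.1924162155328911 F [ 1.76794299 -2.65493833 -3.87364616] w 0.0222024742247744
[[-0.004, -0.0015, 0.0004, -0.06, -0.18, 0.61, 255], [-0.0039, -0.0015, -0.0, 0.0, -0.0, 1.26, 255], [-0.004, -0.0016, -0.0, 0.0, -0.0, 1.26, 255], [-0.0039, -0.0015, -0.0, 0.0, -0.0, 1.27, 255]]
max [4.00e-03 1.60e-03 4.00e-04 6.00e-02 1.80e-01 1.27e+00 2.55e+02]
```

View pics/t9a.png

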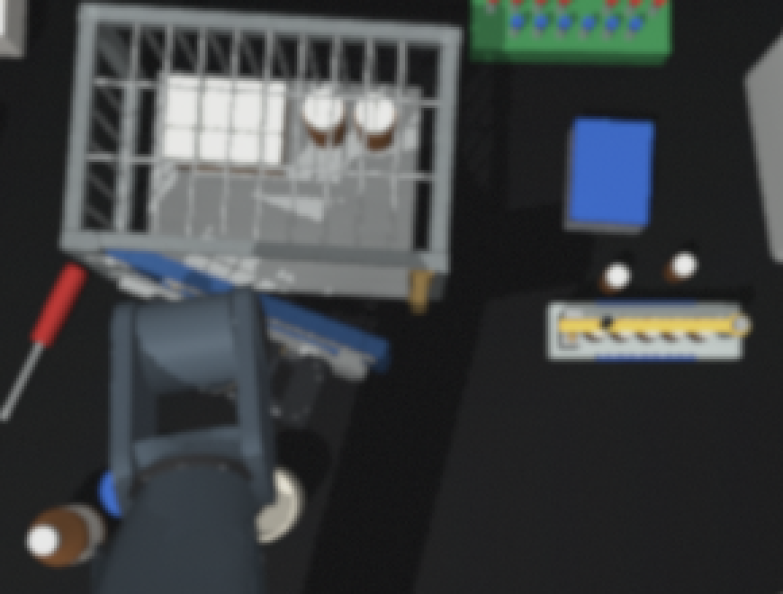

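View pics/w9.png

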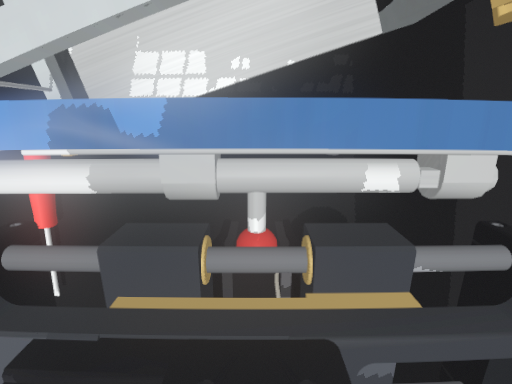

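The gate follows, with its free edge at (386,358) in the crop. About 0.085 rad remains.

Request:
{"api": "drive_tool", "payload": {"targets": [[-0.004,-0.0015,0,0,-0.1,1.0,255],[-0.004,-0.0015,0,0,0,1.2,255],[-0.004,-0.0015,0,0,0,1.2,255],[-0.003,-0.001,0,0,0,1.0,255],[0,0,0,0,0,0,255],[0,0,0,0,0,0,255]]}}

```text
clock: 17.0
eef_pos: [0.494, 0.212, 0.1645]
eef_rot: [-0.001, 0.976, -0.218, 0.001]
ft_force: [2.2, -3.6, -5.1]
gripper_width: 0.0222
```

```bash
python3 gate.py 0.39 1 .164
python3 - <<'E'
from h import *
c=snap('top','t10.png'); print(T()[0]); cv2.imwrite('pics/t10a.png',cv2.resize(c['image'][140:220,110:270,::-1],None,fx=5,fy=5,interpolation=cv2.INTER_NEAREST)); print(get_state()['joint_vel'])
H=np.array([.6311,.3467])
for f in (.35,.39,.43):
    a=-.045-f; u=np.array([np.sin(a),-np.cos(a)]); n=np.array([-np.cos(a),-np.sin(a)])
    e=H+.313*u; print(f,proj(c,[[*(e+.01*n),.212],[*(e-.01*n),.212]]).round(1).tolist())
E
```

```text
pos [0.49402998 0.21201767 0.16451209] yaw -0.43937317614935517 gate phi~ 0.38798047845702466 yaw-based 0.3943731761493552 r 0.19216534866609497 0.1924162155328911 F [ 2.24794392 -3.60107875 -5.06403982] w 0.02219961647418746
[[-0.0004, -0.0001, 0.0005, -0.11, -0.15, -0.25, 255]]
max [4.00e-04 1.00e-04 5.00e-04 1.10e-01 1.50e-01 2.50e-01 2.55e+02]
[0.49401541 0.21203159 0.16449724]
[-0.00262668  0.00185179 -0.00109589  0.00290789  0.00087204 -0.00408481]
0.35 [[231.3, 196.8], [234.1, 190.3]]
0.39 [[229.3, 200.8], [232.4, 194.4]]
0.43 [[227.1, 204.7], [230.5, 198.4]]
```

View pics/t10a.png

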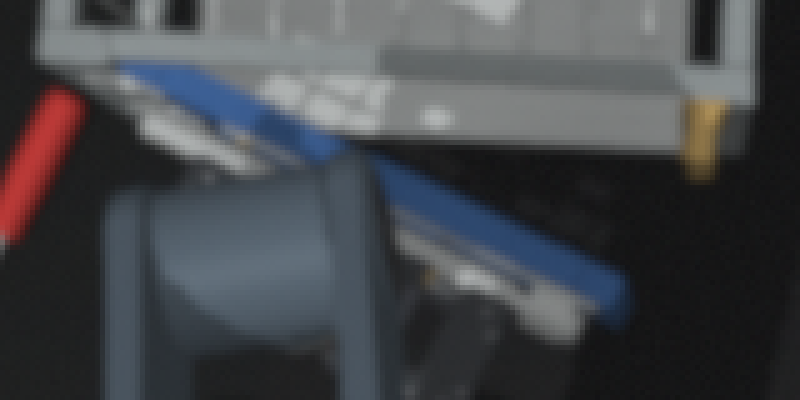

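Run:
```python
from h import *
c=camera('top'); h=cv2.cvtColor(c['image'],cv2.COLOR_RGB2HSV); m=(h[...,0]>100)&(h[...,0]<125)&(h[...,1]>110)&(h[...,2]>50)
m[:, :130]=0; m[:150]=0; m[215:]=0; m[:,250:]=0
# upper (back) edge per column
pts=[]
for x in range(150,232):
    y=np.where(m[:,x])[0]
    if len(y): pts.append((x,y.min()-.5))
P=onz(c,pts,.212)[:,:2]
l=cv2.fitLine(P.astype(np.float32),cv2.DIST_HUBER,0,.01,.01).ravel(); d=l[:2]*np.sign(l[1]); print('line',l,'yaw',np.arctan2(-d[0],d[1]), P[-3:])
res=(P-l[2:])@np.array([-l[1],l[0]]); print(np.abs(res).max(),np.round(res[::8],4))
# shut, from the first picture: bolt/red etc. rail
t=cv2.imread('pics/top0.png')[:,:,::-1]; h=cv2.cvtColor(t,cv2.COLOR_RGB2HSV); m=(h[...,0]>100)&(h[...,0]<125)&(h[...,1]>110)&(h[...,2]>50)
pts=[]
for x in range(145,243):
    y=np.where(m[145:175,x])[0]
    if len(y): pts.append((x,145+y.min()-.5))
Q=onz(c,pts,.212)[:,:2]; l=cv2.fitLine(Q.astype(np.float32),cv2.DIST_HUBER,0,.01,.01).ravel(); d=l[:2]*np.sign(l[1]); print('shut yaw',np.arctan2(-d[0],d[1]),len(Q))
s=snap('scene','s10.png'); cv2.imwrite('pics/s10a.png',cv2.resize(s['image'][120:240,210:340,::-1],None,fx=5,fy=5,interpolation=3))
```

```text
line [0.40282524 0.9152769  0.5651427  0.17570752] yaw -0.41460153 [[0.51622428 0.06821686]
 [0.51626182 0.06540707]
 [0.51347623 0.06255344]]
0.0034430896723843117 [-0.0014 -0.0004  0.0031  0.0015 -0.0034 -0.0025 -0.0016 -0.0006  0.0003
  0.0012]
shut yaw -0.038506348 27
```

View pics/s10a.png

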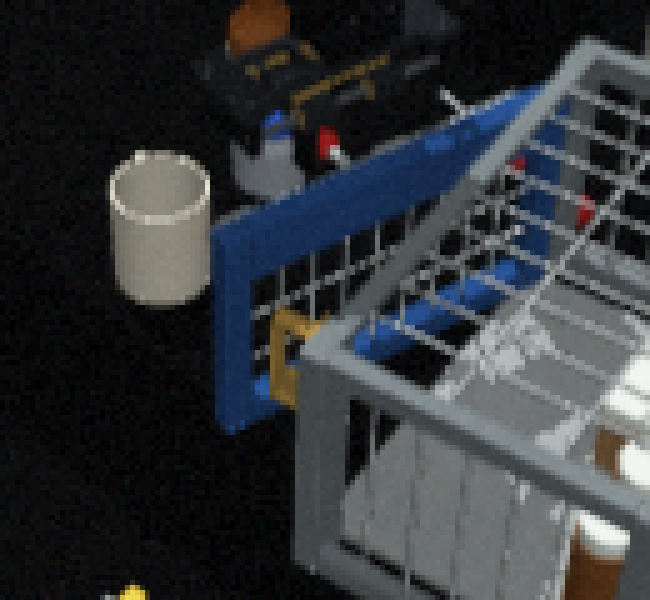

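Run:
```python
from h import *
for i in range(2):
    s=get_state(); print(s['clock'],s['eef_pos'],s['gripper_width'],s['ft_force'].round(1) if hasattr(s['ft_force'],'round') else s['ft_force'])
    [camera('top') for _ in range(4)]
finish_job()
s=get_state(); print(s['clock'],s['eef_pos'],s['gripper_width'])
```

```text
17.15 [0.49408996 0.21196884 0.1644914 ] 0.022406719600981923 [ 2.1 -2.6 -2.9]
17.35 [0.49410037 0.21191303 0.16448161] 0.022178823735016395 [ 2.6 -2.5 -3.2]
the job is handed in; nothing more can be done
the job is handed in; nothing more can be done
```

I shut the keeper bar, drew the bolt over the lip with the knob lifted, and swung the gate open. The job was handed in at about 17.5 s, with the gripper still holding the knob.

- **Keeper bar:** I pushed it to the stop. My last push peaked at about 23 N along the bar's swing, about 27 N in all. The pictures then showed it lying along the carrier, with the spring ball popped up on the robot side. The angle measured from the pictures was between −0.003 and 0.007 rad, inside the 0.022 limit. I judged the click from that, since nothing reports it directly.
- **Bolt:** I first gripped the knob slightly high, so I let go and took it again lower. I lifted it 10 mm at about 4 N and pulled about 55 mm without it jamming. The sideways force read about 3 N at most, and the scene view showed the keeper empty.
- **Gate:** The estimates of the opening disagreed a little. The tool position gave 0.388 rad, the tool's turn 0.394 and the top camera about 0.37 to 0.376. That is roughly 115 to 122 mm at the free edge. My estimate of the hinge position was also about 1 cm out along the gate, judging by where the free edge appeared.
- **Holding still:** Over 0.2 s just before handing in, the tool moved less than 0.1 mm with the knob gripped at 22 mm. I could not read the state after handing in.
- **Other things on the bench:** The tip box, spare vials, screwdriver and mug look unmoved in the last pictures. The jar and reagent bottle were partly hidden by the arm. I did not look at the pen again after the bar was shut.

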